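# Seat a drum-pad mounting stem in its carousel

## Task

Turn the pad carousel by its upright peg until the slotted hub stands at the sprung index latch and clicks into the detent. Then take the mounting stem out of its parking block, turn it until the splines of its foot mesh with the slots of the hub, and push it fully home, collar flush on the hub, against the contact spring. Finish while still holding the stem in the gripper and pressing it home (do not let go), and leave the other things on the desk alone.

Things in the scene. Friction and masses are not known exactly. Their poses are not given: they have to be found in the camera images.
- turntable (a joint): Angle of the grey disc (188 mm across, top face at 30 mm), growing anticlockwise from above. It carries the slotted hub and, opposite, the peg. Detent at 1.571: hub right beside the latch, a black block with sprung steel roller. Starts 1.2 to 2.0 rad short. Stays where left (0.03 N m friction); at the detent a rim pin clicks past the roller (7 N at the peg), play 0.02; solid stop 0.05 beyond.
- axle (a point): Point on the turntable's fixed vertical axle, at the height of the disc's top face (30 mm above the desk). Its x axis points from the latch to the axle: the latch is on its -x side, roller 104 mm from the axle. With the joint at 0 the hub is on its +y side, the peg on its -y side.
- peg (a point): Upright plain round steel peg on the disc, 18 mm in diameter, 75 mm from the axle, rising from 30 to 85 mm above the desk. This point is on its centre line, 70 mm above the desk. It turns with the disc.
- socket (a point): Centre of the top face (75 mm above the desk) of the aluminium hub: round, 60 mm across, 45 mm high, standing on the disc 60 mm from the axle. Two crossed slots 11.5 mm wide run right through it, open at the sides, bevelled 2 mm at the top, along this point's x and y axes; z is up. In the middle, 22 mm below the top, is the head of the sprung plunger.
- plunger (a joint): How far (m) the sprung brass plunger in the hub is pushed down: 0 free, 0.008 when the stem's collar sits flush on the hub. It pushes up with 5 N when free and 9 N at 0.008, more than the stem weighs, so the stem rises 8 mm if it is not held down.
- stem_grip (a point): Centre of the mounting stem's flat-sided head, 36 (x) by 20 (y, the flats to grip) by 50 mm high; z up. Below it a round collar (48 mm across, underside 33 mm below this point) and the foot, a 30 mm long cross of two bars 32 x 9 mm along x and y, its end tapered; it fits the hub in any quarter turn. A 12 mm rod juts along +x to 58 mm from the axis, 12 mm above this point. 0.25 to 0.38 kg.
- park_block: Fixed dark wooden block 80 x 80 x 40 mm with a round blind hole, 37 mm wide and 34 mm deep, in which the stem's foot stands at the start, at any yaw, its collar resting on the block's top. Origin: centre of the underside.
- mug: White mug, 80 mm across, 95 mm high. Origin: centre of the underside. Leave alone.
- pedal: Grey effects pedal, a 120 x 70 x 45 mm box with knobs and foot switch. Origin: centre of the underside. Leave alone.
- tape_roll: Black roll of tape lying flat, 104 mm across, 30 mm high. Origin: centre of the underside. Leave alone.

How it is judged (in metres and radians):
On the way, in this order (a step that is already met when the one before it is completed fails the run):
1. the turntable has been turned into its detent, the stem still in its parking block (value of joint turntable between 1.511 and 1.631 rad and horizontal distance between stem_grip and park_block below 0.02 m), for 0.2 s.
2. the stem's splined foot has entered the slots of the hub (z of stem_grip in the frame of socket below 0.05 m and horizontal distance between stem_grip and socket below 0.006 m), for 0.1 s.
At the end, for the whole second after the job is handed in: Turntable within 0.06 rad of the detent at 1.571; stem upright (0.06 rad), centred on the hub (4 mm), collar within 1.8 mm of the hub's top, plunger pushed down at least 6.5 mm, stem at rest and still held: over 4 N between fingers and stem (value of joint turntable between 1.511 and 1.631 rad and value of joint plunger above 0.0065 m and z of stem_grip in the frame of socket below 0.0348 m and horizontal distance between stem_grip and socket below 0.004 m and angle between stem_grip's own z axis and vertical below 0.06 rad and contact force between the fingers and stem above 4 N and linear speed of stem below 0.02 m/s); the arm keeps its last pose, push and grip.
It fails at once if the mug, the pedal or the tape roll is moved more than 20 mm (distance of any of mug, pedal, tape_roll from where it was at the start of the episode above 0.02 m).
It also fails if it takes over 58 s, if anything falls off the work surface, if the arm or the gripper's body presses on something with over 40 N, if the wrist force passes 120 N, or if a joint passes its speed limit or range.

## Robot

A 7-joint arm with a two-finger parallel gripper is mounted at the origin on the work surface. World frame = base frame: x ahead of the robot, y to its left, z up, the work surface at z = 0. Lengths are in mm, angles in rad, forces in N, time in s.
With the tool pointing down it reaches from about 400 to 900 mm from the base axis. Payload 5.5 kg.
Tool frame: the origin (TCP) lies midway between the tips of the shut fingers; the grasp point (between the pads) lies 19 mm behind it; z points along the fingers, y is the line along which they close (so a half turn about z gives the same grasp; the last joint's range is limited). The gripper opens to 92 mm and grips with 3 to 60 N. Pads are 19 mm wide; open, the fingers measure 130 mm over their backs; the gripper's body (75 mm by 190 mm) begins 47 mm behind the grasp point.
Start: joints at [-1.072, 0.501, -0.427, 1.55, 0.221, 1.138, -0.21], TCP at [151.815, 632.022, 226.729] pointing down, gripper open.
Joint ranges: [-2.88, 2.88], [-0.31, 2.03], [-1.54, 1.56], [0.2, 2.42], [-1.41, 4.55], [0.19, 2.02], [-2.57, 2.57]. Speed limits (rad/s): [2.57, 2.57, 3.14, 3.14, 3.14, 3.14, 3.14].

## Interface

Orientations are given as a unit quaternion [w, x, y, z].
In Python, from workcell import r gives the robot as it stands.
- The arm moves only by the tool apply_moves, never from a script. Its argument "series" is a list that holds one entry, the list of rows, each a list of 5 numbers: the gripper's target within -1 to 1 (shut at 1, half-way at 0, fully open at -1), then the shift along the tool's x, y, z in m, then the turn about the tool's z in degrees. A call has exactly 10 rows; each row shifts and turns the commanded pose from where the row before left it, along the tool's axes as they then stand; what a row does not reach is not made up. A row lasts 1/12 s, in which the tool goes at most 41.7 mm and 7.16 degrees, less where a joint would pass 70% of its speed; a pose out of reach is approached as far as the arm can. A call with a gripper value outside its range is refused whole. The fingers move at their own pace and stop on an object; the grip force is fixed at half the most. Time passes only in rows, so rows that do not move let the fingers close, or fill a call up. It gives the time, the measured TCP pose, the force, the opening and the grip force at its end, in the units of the state.
- r.state(): the state, without advancing time (a new reading comes with each control period).
- r.read_camera(name): name is "scene" or "top"; returns a dict with "color" (480x640x3 uint8, red, green, blue), "z_map" (480x640 float32, mm along the optical axis (not along the pixel's ray), 0 where there is no reading), "vertical_fov" (degrees; the focal length in pixels is half the picture's height over the tangent of half this angle, whatever the lens; pixels are square), "cx", "cy" (the principal point, pixels), "R" (3x3) and "t" (3): a world point X has camera coordinates R X + t. Camera axes: x right, y down, z forward; pixel columns grow to the right and rows downward; lengths in mm; the calibration is good to about 2 mm. A picture is of the moment at which its call begins.
- r.hand_in(): hands the job in; it is judged then, once.
Trained networks look in a picture, given as the dict that the camera call returned (one of the last four; its "shot" number tells which), for a name from the list of things; names that differ only in an ending like _2 or _b are one class to them, and where a whole thing is asked for, a point or a joint stands for the part that bears it (a point fixed in the world has none). Each returns a list of dicts, best first, with "confidence" (0 to 1); they miss things now and then, are a little off and sometimes report something else, mostly with a low value. They report only what shows in the picture. A call takes as long as a camera call.
- r.regions_of(picture, label): "pixels" (480x640 bool, what is visible of it) and "centre" ([column, row] in pixels, amid what is visible of it).
The state is a dict: "t": time; "qpos": joint angles; "dq": joint speeds; "joint_torque": joint torques, N m; "position": TCP position; "orientation": TCP orientation; "contact_force": force on the tool from outside, world axes, zero at the start; "moment": the same for the moment, N m; "opening": opening from 0.0 (shut) to 1.0 (fully open); "finger_force": force on a finger pad.
Only numpy, scipy, OpenCV 4.12 (cv2) and the standard library are available. Lean on these libraries where they do the work, as an engineer would, in place of code of your own. Each camera call takes 0.05 s, during which the arm holds its last target. There are 200 camera calls.

## Working session

There is one attempt and no reset: what is moved stays moved. The work goes in short steps, Python scripts to look and compute and a tool call to move; the robot and the scene stay as the last step left them, time stands still between calls to the robot, and variables do not carry over. Pictures are saved under pics/ and viewed, at most 10 in all, crops included, and the job is handed in when it is done.

Besides the shell and the picture viewer there is one more tool, called by a JSON object that holds its "api" and its "payload", one argument or row to a line. apply_moves: Moves the arm, as the interface text tells. Its arguments: {"type":"object","properties":{"series":{"type":"array","items":{"type":"array","items":{"type":"array","items":{"type":"number"}}}}},"required":["series"]}

```bash
mkdir -p pics
cat > h.py <<'E'
import numpy as np, cv2
from workcell import r
def cloud(p):
    z=p["z_map"].astype(float); f=240/np.tan(np.radians(p["vertical_fov"])/2)
    v,u=np.mgrid[0:480,0:640]
    c=np.stack([(u-p["cx"])/f*z,(v-p["cy"])/f*z,z],-1)
    W=(c-np.array(p["t"]))@np.array(p["R"]); W[z==0]=np.nan
    return W
def px(p,X):
    f=240/np.tan(np.radians(p["vertical_fov"])/2)
    c=np.array(p["R"])@np.array(X,float)+np.array(p["t"]); return c[0]/c[2]*f+p["cx"],c[1]/c[2]*f+p["cy"]
def save(p,n): cv2.imwrite("pics/"+n,p["color"][:,:,::-1])
E
python3 - <<'E'
from h import *
for n in("top","scene"):
    p=r.read_camera(n); save(p,n+"0.png"); W=cloud(p)
    print(n,p["vertical_fov"],np.round(p["R"],3).tolist(),np.round(p["t"]))
    for l in("turntable","peg","socket","stem_grip","park_block","mug","pedal","tape_roll"):
        for d in r.regions_of(p,l)[:2]:
            w=W[d["pixels"]]; w=w[~np.isnan(w[:,0])]
            print(l,round(d["confidence"],2),np.round(d["centre"]),len(w),np.round(np.median(w,0)) if len(w) else"",np.round(np.percentile(w,[2,98],axis=0)).tolist() if len(w) else "")
s=r.state();print(s)
E
```

```text
top 49.197388506592134 [[-0.009, -1.0, -0.014], [-0.988, 0.011, -0.151], [0.151, 0.013, -0.988]] [  21.  543. 1124.]
turntable 0.74 [350. 221.] 5304 [577. -65.  31.] [[495.0, -147.0, 25.0], [663.0, 18.0, 77.0]]
peg 0.63 [352. 221.] 5341 [576. -65.  31.] [[495.0, -148.0, 26.0], [663.0, 19.0, 78.0]]
peg 0.39 [152. 281.] 1988 [448. 377.  45.] [[390.0, 340.0, 8.0], [506.0, 421.0, 60.0]]
socket 0.8 [352. 224.] 5269 [576. -65.  31.] [[496.0, -147.0, 26.0], [661.0, 19.0, 78.0]]
stem_grip 0.64 [211. 208.] 511 [598. 244.  88.] [[579.0, 204.0, 40.0], [622.0, 271.0, 101.0]]
park_block 0.66 [210. 221.] 1017 [587. 251.  39.] [[555.0, 209.0, 1.0], [642.0, 300.0, 49.0]]
park_block 0.4 [351. 222.] 6891 [568. -61.  30.] [[447.0, -158.0, 9.0], [669.0, 27.0, 77.0]]
mug 0.76 [138. 184.] 1764 [669. 417.  48.] [[603.0, 369.0, 0.0], [706.0, 445.0, 97.0]]
pedal 0.56 [154. 281.] 2002 [446. 376.  45.] [[390.0, 340.0, 4.0], [506.0, 420.0, 60.0]]
tape_roll 0.91 [510. 231.] 1048 [ 540. -402.   29.] [[491.0, -452.0, 5.0], [587.0, -354.0, 35.0]]
scene 49.794586727896736 [[0.803, 0.596, -0.002], [0.488, -0.66, -0.5
[... 649 characters left out ...]
084398, -0.42700886,  1.55041515,  0.22079351,
        1.13828394, -0.21031571]), 'dq': array([ 1.46878678e-03,  5.22490796e-04, -4.15623814e-05,  1.07445304e-03,
        3.25314790e-04,  1.23843385e-03,  4.23490238e-04]), 'joint_torque': array([-7.62616492e-04, -5.66418421e+01, -5.81045330e+00, -2.79505956e+01,
       -6.65697455e-02,  2.05904926e-02,  2.58361251e-05]), 'position': array([151.8138404 , 632.02575557, 226.75827879]), 'orientation': array([-1.20521653e-05,  1.17618927e-01,  9.93058803e-01,  3.72369804e-05]), 'contact_force': array([-0.40787798,  0.35149218,  0.07723446]), 'moment': array([0.01433504, 0.00114855, 0.00812921]), 'finger_force': 0.0, 'opening': 1.0006527764392878}
```

View pics/top0.png

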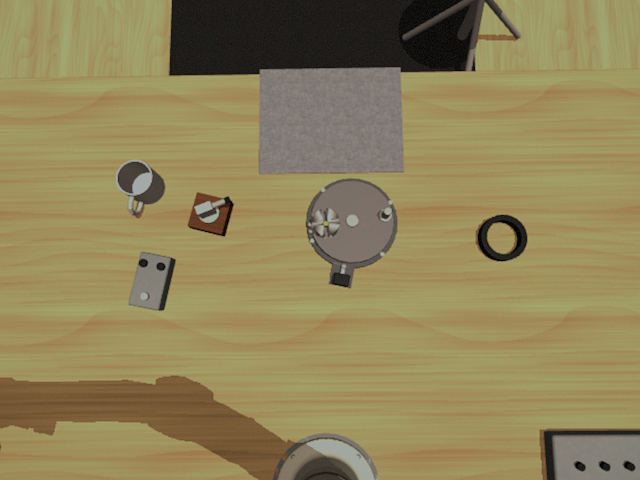

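View pics/scene0.png

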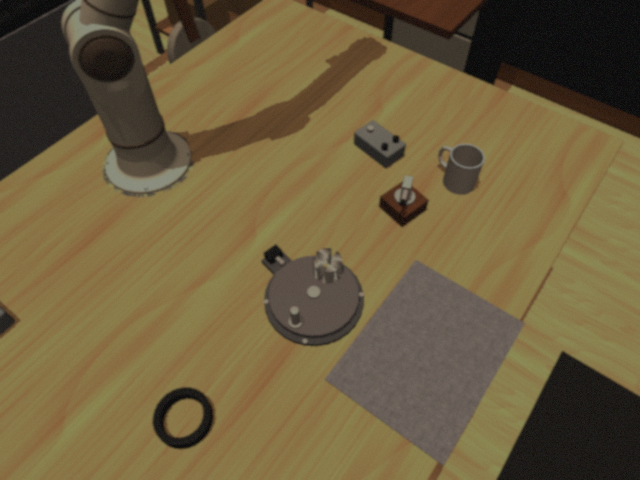

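Run:
```python
from h import *
P={n:r.read_camera(n) for n in("top","scene")}
for n,p in P.items():
    W=cloud(p);x,y,z=W[...,0],W[...,1],W[...,2]
    g=lambda c,rad,a,b:W[(np.hypot(x-c[0],y-c[1])<rad)&(z>a)&(z<b)]
    d=g((578,-65),120,26,33); h=cv2.convexHull(d[:,:2].astype(np.float32)); print(n,"disc",cv2.minEnclosingCircle(h),cv2.fitEllipse(h),np.median(d[:,2]))
    q=g((578,-65),100,70,79); cl=q[:,1]>-90
    for nm,m in(("hub",q[cl]),): print(nm,len(m),m[:,:2].mean(0),cv2.minEnclosingCircle(m[:,:2].astype(np.float32)),np.median(m[:,2]))
    q=g((578,-65),110,60,95);m=q[q[:,1]<-100];print("peg",len(m),m.mean(0),m.max(0),m.min(0))
    m=g((480,-60),40,20,90);m=m[m[:,0]<478];print("latch",len(m),m.mean(0),m.min(0),m.max(0))
    m=g((596,250),75,93,110);print("head",len(m),m.mean(0),cv2.minAreaRect(m[:,:2].astype(np.float32)))
    m=g((596,250),85,80,92);print("rod",len(m),np.round(m[::4]).tolist())
    m=g((596,250),75,36,43);print("block",len(m),m.mean(0),cv2.minAreaRect(m[:,:2].astype(np.float32)))
a=P["top"]["color"][160:300,180:410,::-1]; b=P["scene"]["color"][160:350,250:440,::-1]
cv2.imwrite("pics/z.png",np.vstack([cv2.resize(a,(690,420),interpolation=2)]));
```

```text
top disc ((566.3589477539062, -61.626548767089844), 107.61029815673828) ((569.1975708007812, -60.26420211791992), (185.91734313964844, 216.17031860351562), 62.590003967285156) 30.003748617064243
hub 322 [569.88649658  -6.64692321] ((570.4871826171875, -6.760387897491455), 30.023046493530273) 74.93788077943722
peg 68 [ 588.90485805 -138.97067057   81.45276705] [ 597.97125033 -131.41901777   89.68175232] [ 581.67487698 -147.35703125   60.89900425]
latch 128 [456.48174403 -43.88688384  34.67179932] [440.40894699 -58.68819757  23.05890739] [476.42052361 -25.62355674  43.77670493]
head 172 [600.76233568 251.68383375  97.37627776] ((607.63671875, 237.00714111328125), (20.729270935058594, 74.62354278564453), 23.197843551635742)
rod 111 [[626.0, 207.0, 88.0], [622.0, 202.0, 92.0], [620.0, 208.0, 91.0], [619.0, 215.0, 87.0], [618.0, 202.0, 90.0], [617.0, 217.0, 88.0], [616.0, 204.0, 90.0], [614.0, 221.0, 89.0], [615.0, 213.0, 86.0], [614.0, 202.0, 89.0], [612.0, 232.0, 89.0], [612.0, 217.0, 91.0], [612.0, 206.0, 89.0], [610.0, 237.0, 88.0], [611.0, 225.0, 84.0], [610.0, 215.0, 88.0], [608.0, 
[... 1147 characters left out ...]
[[607.0, 262.0, 87.0], [602.0, 239.0, 91.0], [600.0, 239.0, 87.0], [613.0, 243.0, 91.0], [605.0, 235.0, 90.0], [611.0, 242.0, 88.0], [606.0, 233.0, 90.0], [614.0, 243.0, 85.0], [612.0, 236.0, 87.0], [610.0, 227.0, 91.0], [611.0, 225.0, 90.0], [609.0, 220.0, 91.0], [610.0, 218.0, 90.0], [617.0, 224.0, 89.0], [616.0, 222.0, 87.0], [616.0, 217.0, 88.0], [617.0, 212.0, 90.0], [617.0, 207.0, 91.0], [615.0, 202.0, 92.0], [614.0, 201.0, 89.0], [624.0, 209.0, 88.0], [620.0, 202.0, 88.0], [615.0, 200.0, 83.0], [622.0, 204.0, 84.0], [619.0, 201.0, 82.0]]
block 574 [603.41518387 246.94067853  39.8798894 ] ((599.3610229492188, 254.26397705078125), (85.1667251586914, 82.24091339111328), 76.0147476196289)
```

View pics/z.png

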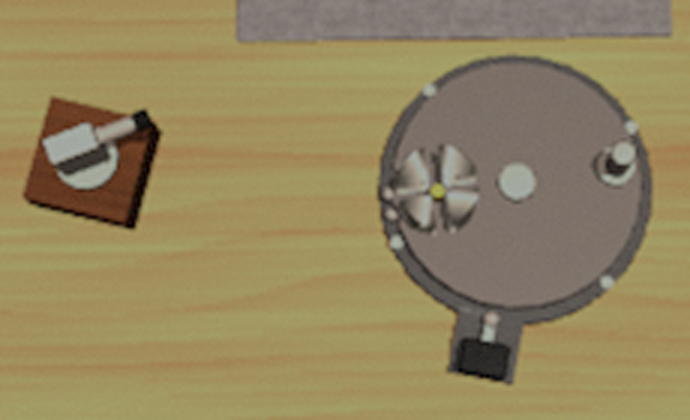

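```bash
cat >> h.py <<'E'
def pose():
    s=r.state();w,x,y,z=s["orientation"]
    return np.array(s["position"]),np.degrees(np.arctan2(1-2*(x*x+z*z),2*(x*y-w*z)))  # tool y direction
def rows(P,a,Q,b,n,g):
    "n rows from tcp P, tool-y angle a to Q, b (nearest equivalent turn)"
    out=[];D=(np.array(Q)-P)/n
    da=(b-a+180)%360-180
    for i in range(n):
        t=np.radians(a+da*i/n); ty=np.array([np.cos(t),np.sin(t)]);tx=np.array([-ty[1],ty[0]])
        out.append([g,round(D[:2]@tx/1e3,4),round(D[:2]@ty/1e3,4),round(-D[2]/1e3,4),round(-da/n,2)])
    return out
E
python3 - <<'E'
from h import *
P,a=pose();print(P,a)
A=rows(P,a,(480,300,227),30,15,-1)+rows(np.array([480,300,227]),30,(590,-140.5,150),8.6,15,-1)
for k in range(0,30,10):print(A[k:k+10])
E
```

```text
[151.82396882 632.00524833 226.72336084] 76.49138261907265
[[-1, np.float64(-0.0264), np.float64(-0.0164), np.float64(-0.0), np.float64(3.1)], [-1, np.float64(-0.0273), np.float64(-0.015), np.float64(-0.0), np.float64(3.1)], [-1, np.float64(-0.0281), np.float64(-0.0135), np.float64(-0.0), np.float64(3.1)], [-1, np.float64(-0.0287), np.float64(-0.0119), np.float64(-0.0), np.float64(3.1)], [-1, np.float64(-0.0294), np.float64(-0.0104), np.float64(-0.0), np.float64(3.1)], [-1, np.float64(-0.0299), np.float64(-0.0087), np.float64(-0.0), np.float64(3.1)], [-1, np.float64(-0.0303), np.float64(-0.0071), np.float64(-0.0), np.float64(3.1)], [-1, np.float64(-0.0306), np.float64(-0.0055), np.float64(-0.0), np.float64(3.1)], [-1, np.float64(-0.0309), np.float64(-0.0038), np.float64(-0.0), np.float64(3.1)], [-1, np.float64(-0.031), np.float64(-0.0021), np.float64(-0.0), np.float64(3.1)]]
[[-1, np.float64(-0.0311), np.float64(-0.0005), np.float64(-0.0), np.float64(3.1)], [-1, np.float64(-0.0311), np.float64(0.0012), np.float64(-0.0), np.float64(3.1)], [-1, np.float64(-0.031), np.float64(0.0029), n
[... 604 characters left out ...]
64(-0.0047), np.float64(0.0051), 1.43], [-1, np.float64(-0.03), np.float64(-0.0039), np.float64(0.0051), 1.43], [-1, np.float64(-0.0301), np.float64(-0.0032), np.float64(0.0051), 1.43], [-1, np.float64(-0.0302), np.float64(-0.0024), np.float64(0.0051), 1.43], [-1, np.float64(-0.0302), np.float64(-0.0017), np.float64(0.0051), 1.43], [-1, np.float64(-0.0303), np.float64(-0.0009), np.float64(0.0051), 1.43], [-1, np.float64(-0.0303), np.float64(-0.0002), np.float64(0.0051), 1.43], [-1, np.float64(-0.0303), np.float64(0.0006), np.float64(0.0051), 1.43], [-1, np.float64(-0.0302), np.float64(0.0014), np.float64(0.0051), 1.43], [-1, np.float64(-0.0302), np.float64(0.0021), np.float64(0.0051), 1.43]]
```

{"api": "apply_moves", "payload": {
  "series": [
    [[-1,-0.026,-0.016,0,3.1],[-1,-0.027,-0.015,0,3.1],[-1,-0.028,-0.013,0,3.1],[-1,-0.029,-0.012,0,3.1],[-1,-0.029,-0.01,0,3.1],[-1,-0.03,-0.009,0,3.1],[-1,-0.03,-0.007,0,3.1],[-1,-0.031,-0.005,0,3.1],[-1,-0.031,-0.004,0,3.1],[-1,-0.031,-0.002,0,3.1]]
  ]
}}

```text
t: 1.83
position: [371.5, 410.9, 227.0]
orientation: [0.0, 0.38, 0.925, 0.0]
contact_force: [0.4, -0.4, -0.2]
opening: 1.003
finger_force: 0.0
```

{"api": "apply_moves", "payload": {
  "series": [
    [[-1,-0.031,0,0,3.1],[-1,-0.031,0.001,0,3.1],[-1,-0.031,0.003,0,3.1],[-1,-0.031,0.005,0,3.1],[-1,-0.03,0.006,0,3.1],[-1,-0.029,-0.008,0.005,1.4],[-1,-0.029,-0.008,0.005,1.4],[-1,-0.03,-0.007,0.005,1.4],[-1,-0.03,-0.006,0.005,1.4],[-1,-0.03,-0.005,0.005,1.4]]
  ]
}}

```text
t: 2.67
position: [517.5, 153.4, 201.7]
orientation: [0.0, 0.552, 0.834, 0.0]
contact_force: [0.4, 0.8, 0.1]
opening: 1.001
finger_force: 0.0
```

{"api": "apply_moves", "payload": {
  "series": [
    [[-1,-0.03,-0.005,0.005,1.4],[-1,-0.03,-0.004,0.005,1.4],[-1,-0.03,-0.003,0.005,1.4],[-1,-0.03,-0.002,0.005,1.4],[-1,-0.03,-0.002,0.005,1.4],[-1,-0.03,-0.001,0.005,1.4],[-1,-0.03,0,0.005,1.4],[-1,-0.03,0.001,0.005,1.4],[-1,-0.03,0.001,0.005,1.4],[-1,-0.03,0.002,0.005,1.4]]
  ]
}}

```text
t: 3.5
position: [591.6, -138.3, 151.6]
orientation: [0.0, 0.65, 0.76, 0.0]
contact_force: [1.1, 1.3, 0.7]
opening: 0.999
finger_force: 0.0
```

```bash
sed -i 's/round(D\[:2\]@tx\/1e3,4),round(D\[:2\]@ty\/1e3,4),round(-D\[2\]\/1e3,4),round(-da\/n,2)/*[round(float(v),4) for v in (D[:2]@tx\/1e3,D[:2]@ty\/1e3,-D[2]\/1e3,-da\/n)]/' h.py
python3 - <<'E'
from h import *
P,a=pose();print(P,a,r.state()["qpos"])
print(rows(P,a,(590,-140.5,50),8.6,5,-1))
# arc: ax, peg from -81.4 to -10.2
C=np.array([579,-66.5]);f=lambda t:np.array([*(C+75*np.array([np.cos(np.radians(t)),np.sin(np.radians(t))])),50])
T=np.linspace(-81.4,-10.2,21)
for i in range(20):print(rows(f(T[i]),T[i]+90,f(T[i+1]),T[i+1]+90,1,0)[0])
E
```

```text
[ 591.64482866 -138.33379656  151.59394686] 8.945154428590637 [ 0.09173446  0.47314817  0.12291309  1.74417078 -0.0700508   0.92822351
  0.39938683]
[[-1, -0.0004, -0.0004, 0.0203, 0.069], [-1, -0.0004, -0.0004, 0.0203, 0.069], [-1, -0.0004, -0.0004, 0.0203, 0.069], [-1, -0.0004, -0.0004, 0.0203, 0.069], [-1, -0.0004, -0.0004, 0.0203, 0.069]]
[0, 0.0001, 0.0047, -0.0, -3.56]
[0, 0.0001, 0.0047, -0.0, -3.56]
[0, 0.0001, 0.0047, -0.0, -3.56]
[0, 0.0001, 0.0047, -0.0, -3.56]
[0, 0.0001, 0.0047, -0.0, -3.56]
[0, 0.0001, 0.0047, -0.0, -3.56]
[0, 0.0001, 0.0047, -0.0, -3.56]
[0, 0.0001, 0.0047, -0.0, -3.56]
[0, 0.0001, 0.0047, -0.0, -3.56]
[0, 0.0001, 0.0047, -0.0, -3.56]
[0, 0.0001, 0.0047, -0.0, -3.56]
[0, 0.0001, 0.0047, -0.0, -3.56]
[0, 0.0001, 0.0047, -0.0, -3.56]
[0, 0.0001, 0.0047, -0.0, -3.56]
[0, 0.0001, 0.0047, -0.0, -3.56]
[0, 0.0001, 0.0047, -0.0, -3.56]
[0, 0.0001, 0.0047, -0.0, -3.56]
[0, 0.0001, 0.0047, -0.0, -3.56]
[0, 0.0001, 0.0047, -0.0, -3.56]
[0, 0.0001, 0.0047, -0.0, -3.56]
```

{"api": "apply_moves", "payload": {
  "series": [
    [[-1,-0.0004,-0.0004,0.02,0],[-1,-0.0004,-0.0004,0.02,0],[-1,-0.0004,-0.0004,0.02,0],[-1,-0.0004,-0.0004,0.02,0],[-1,-0.0004,-0.0004,0.02,0],[0.45,0,0,0,0],[0.45,0,0,0,0],[0.45,0,0,0,0],[0.45,0,0,0,0],[0.45,0,0,0,0]]
  ]
}}

```text
t: 4.33
position: [590.9, -139.5, 53.3]
orientation: [0.001, 0.649, 0.76, 0.001]
contact_force: [-0.5, -0.0, -0.6]
opening: 0.684
finger_force: 0.0
```

{"api": "apply_moves", "payload": {
  "series": [
    [[0.45,0.00015,0.0047,0,-3.56],[0.45,0.00015,0.0047,0,-3.56],[0.45,0.00015,0.0047,0,-3.56],[0.45,0.00015,0.0047,0,-3.56],[0.45,0.00015,0.0047,0,-3.56],[0.45,0.00015,0.0047,0,-3.56],[0.45,0.00015,0.0047,0,-3.56],[0.45,0.00015,0.0047,0,-3.56],[0.45,0.00015,0.0047,0,-3.56],[0.45,0.00015,0.0047,0,-3.56]]
  ]
}}

```text
t: 5.17
position: [631.7, -119.4, 52.9]
orientation: [0.001, 0.385, 0.923, -0.0]
contact_force: [0.1, -1.3, -0.3]
opening: 0.273
finger_force: 0.4
```

```bash
cat > tt.py <<'E'
from h import *
p=r.read_camera("top");W=cloud(p);x,y,z=W[...,0],W[...,1],W[...,2]
C=np.array([579,-66.5])
m=(np.hypot(x-C[0],y-C[1])<95)&(z>70)&(z<78.5)
P,a=pose();m&=(np.hypot(x-P[0],y-P[1])>70)
q=W[m];c=q[:,:2].mean(0);d=c-C
print("hub",len(q),c,cv2.minEnclosingCircle(q[:,:2].astype(np.float32)),np.hypot(*d),"ang",np.degrees(np.arctan2(d[1],d[0])),"tcp",P,a)
s=r.state();print(s["contact_force"],s["opening"],s["qpos"])
E
python3 tt.py
```

```text
hub 335 [539.98092619 -20.66221601] ((540.5881958007812, -21.157072067260742), 30.21811294555664) 60.19626701534236 ang 130.40584358340612 tcp [ 632.49447305 -118.12957735   52.95733207] 44.98767522596128
[ 0.74959701  1.4817217  -0.08327659] 0.277483477560333 [ 0.17892446  0.65444644 -0.04956554  1.69628543  0.04255324  0.78944212
  0.89486709]
```

{"api": "apply_moves", "payload": {
  "series": [
    [[0.45,0.00015,0.0047,0,-3.56],[0.45,0.00015,0.0047,0,-3.56],[0.45,0.00015,0.0047,0,-3.56],[0.45,0.00015,0.0047,0,-3.56],[0.45,0.00015,0.0047,0,-3.56],[0.45,0.00015,0.0047,0,-3.56],[0.45,0.00015,0.0047,0,-3.56],[0.45,0.00015,0.0047,0,-3.56],[0.45,0.00015,0.0047,0,-3.56],[0.45,0,0,0,0]]
  ]
}}

```text
t: 6.05
position: [650.3, -86.9, 52.6]
orientation: [-0.001, 0.117, 0.993, -0.003]
contact_force: [-4.2, -5.3, 3.5]
opening: 0.276
finger_force: 3.8
```

```bash
python3 tt.py
```

```text
hub 329 [523.77620434 -45.99848902] ((523.3137817382812, -45.270408630371094), 30.2878360748291) 58.90653240054374 ang 159.63285098348277 tcp [650.2768394  -86.86416768  52.59051514] 76.42900185126904
[-3.45909743 -7.45627131  2.88042052] 0.2763847692676575 [ 0.21809127  0.68202524 -0.1810366   1.65457687  0.16277689  0.82094852
  1.29926819]
```

{"api": "apply_moves", "payload": {
  "series": [
    [[0.45,0,0.0015,0,-1.1],[0.45,0,0.0015,0,-1.1],[0.45,0,0.0015,0,-1.1],[0.45,0,0.0015,0,-1.1],[0.45,0,0.0015,0,-1.1],[0.45,0,0,0,0],[0.45,0,0,0,0],[0.45,0,0,0,0],[0.45,0,0,0,0],[0.45,0,0,0,0]]
  ]
}}

```text
t: 6.93
position: [652.9, -77.6, 52.6]
orientation: [0.001, 0.071, 0.998, -0.001]
contact_force: [-0.0, -0.7, -0.8]
opening: 0.272
finger_force: 0.3
```

```bash
python3 tt.py
```

```text
hub 324 [521.04280086 -53.07304907] ((521.1568603515625, -52.959590911865234), 29.996776580810547) 59.4921838904307 ang 166.9563859220404 tcp [653.31890195 -75.840273    52.64317032] 81.99705287225116
[-0.0732214  -0.23445027 -0.09976849] 0.2731535957437034 [ 0.22193357  0.68539469 -0.20737579  1.65179324  0.17998572  0.82158391
  1.36849187]
```

{"api": "apply_moves", "payload": {
  "series": [
    [[0.45,0,0.001,0,-0.8],[0.45,0,0.001,0,-0.8],[0.45,0,0.001,0,0],[0.45,0,0,0,0],[0.45,0,0,0,0],[0.45,0,0,0,0],[0.45,0,0,0,0],[0.45,0,0,0,0],[0.45,0,0,0,0],[0.45,0,0,0,0]]
  ]
}}

```text
t: 7.82
position: [653.1, -75.1, 52.5]
orientation: [0.0, 0.055, 0.998, -0.002]
contact_force: [-2.2, -7.9, 4.3]
opening: 0.275
finger_force: 3.9
```

```bash
python3 tt.py
```

```text
hub 315 [520.52747164 -54.442384  ] ((520.6382446289062, -54.77013397216797), 29.934341430664062) 59.702786171977436 ang 168.3483615817663 tcp [653.08416487 -75.13319595  52.45141131] 83.63943709401676
[-2.42997873 -7.99436487  3.54822982] 0.2742443497278271 [ 0.22280455  0.68639872 -0.21258683  1.65127518  0.18856226  0.82392242
  1.38823562]
```

Run:
```python
from h import *
a=r.read_camera("top")["color"][175:295,290:410,::-1];b=r.read_camera("scene")["color"][235:345,245:375,::-1]
cv2.imwrite("pics/l.png",np.hstack([cv2.resize(a,(400,400),interpolation=2),cv2.resize(b,(400,400),interpolation=2)]))
```

```text
(no output)
```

View pics/l.png

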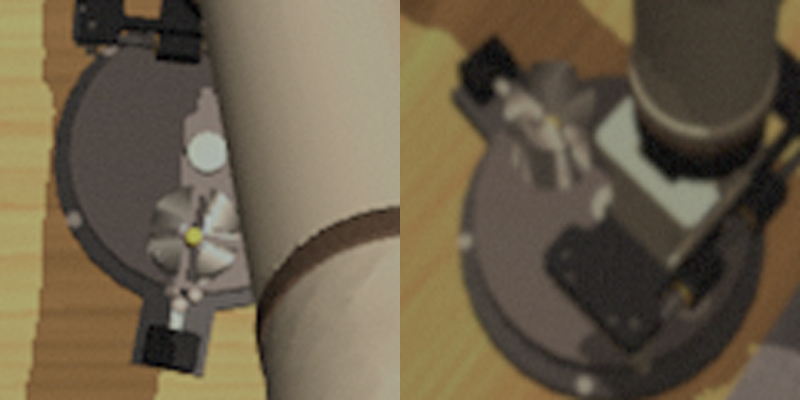

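{"api": "apply_moves", "payload": {
  "series": [
    [[-1,0,-0.002,0,0],[-1,0,-0.001,0,0],[-1,0,0,0,0],[-1,0,0,0,0],[-1,0,0,-0.01,0],[-1,0,0,-0.02,0],[-1,0,0,-0.025,0],[-1,0,0,-0.025,0],[-1,0,0,-0.025,0],[-1,0,0,-0.025,0]]
  ]
}}

```text
t: 8.8
position: [652.9, -73.9, 183.7]
orientation: [0.0, 0.054, 0.999, 0.0]
contact_force: [0.0, -0.7, -0.0]
opening: 0.953
finger_force: 0.0
```

Run:
```python
from h import *
P,a=pose();print(P,a)
A=rows(P,a,(599.6,255.1,175),22.6,10,-1)
for q in A:print(q)
```

```text
[652.94007524 -73.89110237 183.67694091] 83.7826884729963
[-1, 0.0089, 0.0321, 0.0009, 6.1183]
[-1, 0.0122, 0.031, 0.0009, 6.1183]
[-1, 0.0155, 0.0295, 0.0009, 6.1183]
[-1, 0.0185, 0.0277, 0.0009, 6.1183]
[-1, 0.0214, 0.0256, 0.0009, 6.1183]
[-1, 0.024, 0.0231, 0.0009, 6.1183]
[-1, 0.0263, 0.0205, 0.0009, 6.1183]
[-1, 0.0283, 0.0175, 0.0009, 6.1183]
[-1, 0.0301, 0.0144, 0.0009, 6.1183]
[-1, 0.0314, 0.0111, 0.0009, 6.1183]
```

{"api": "apply_moves", "payload": {
  "series": [
    [[-1,0.009,0.032,0,6.1],[-1,0.012,0.031,0,6.1],[-1,0.0155,0.0295,0,6.1],[-1,0.0185,0.0275,0,6.1],[-1,0.0215,0.0255,0,6.1],[-1,0.024,0.023,0,6.1],[-1,0.0265,0.0205,0,6.1],[-1,0.0285,0.0175,0,6.1],[-1,0.03,0.0145,0,6.1],[-1,0.0315,0.011,0,6.2]]
  ]
}}

```text
t: 9.63
position: [598.2, 256.4, 182.6]
orientation: [-0.0, 0.556, 0.831, 0.001]
contact_force: [0.8, 0.1, -0.1]
opening: 1.003
finger_force: 0.0
```

```bash
python3 tt.py
python3 - <<'E'
from h import *
P,a=pose();print(P,a)
for q in rows(P,a,(599.6,255.1,54),22.6,6,-1)[:1]:print(q)
C=[];p=r.read_camera("top");q=r.read_camera("scene")
# rectified top view (z=75 plane) of hub: 80mm square, 5 px/mm, x up, y left
out=[]
for p in(p,q):
    g=np.mgrid[0:400,0:400]; X=560-g[0]/5;Y=-15-g[1]/5
    f=240/np.tan(np.radians(p["vertical_fov"])/2)
    c=np.stack([X,Y,np.full(X.shape,75.)],-1)@np.array(p["R"]).T+np.array(p["t"])
    u=(c[...,0]/c[...,2]*f+p["cx"]).astype(np.float32);v=(c[...,1]/c[...,2]*f+p["cy"]).astype(np.float32)
    out.append(cv2.remap(p["color"],u,v,cv2.INTER_CUBIC)[:,:,::-1])
cv2.imwrite("pics/hub.png",np.hstack(out)); np.save("hub.npy",np.array(out))
E
```

```text
hub 335 [523.96572744 -55.29598004] ((572.7803955078125, -63.35922622680664), 81.76870727539062) 56.163166034706975 ang 168.49283159151253 tcp [594.96201832 267.21401757 182.7463701 ] 22.45334513932507
[-0.78866149  6.6195      0.82306255] 1.0015382103686357 [-0.38856129  0.51223591 -0.09771881  1.59695702  0.04709408  1.03211696
 -0.10595843]
[594.96201832 267.21401757 182.7463701 ] 22.45334513932507
[-1, -0.0022, -0.0001, 0.0215, -0.0244]
```

View pics/hub.png

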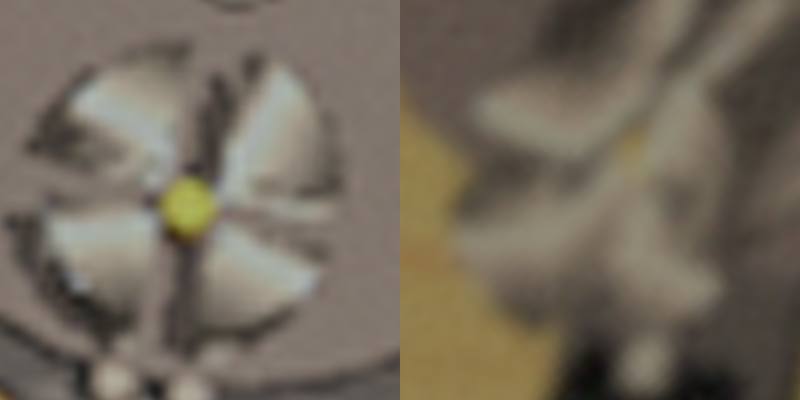

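```bash
cat > hubfit.py <<'E'
from h import *
from scipy.optimize import differential_evolution as DE
def fit(n,k=3):
    D=[]
    for _ in range(k):
        p=r.read_camera(n);f=240/np.tan(np.radians(p["vertical_fov"])/2);R=np.array(p["R"]);t=np.array(p["t"])
        W=cloud(p);v,u=np.mgrid[0:480,0:640]
        d=np.stack([(u-p["cx"])/f,(v-p["cy"])/f,np.ones(u.shape)],-1)@R; o=-R.T@t
        X=o+d*((75-o[2])/d[...,2])[...,None]
        m=(np.hypot(X[...,0]-521,X[...,1]+54.5)<38)&~np.isnan(W[...,2])
        D.append(np.c_[X[m][:,:2],W[m][:,2]>72])
    D=np.vstack(D)
    def cost(q):
        c,s=np.cos(q[2]),np.sin(q[2]);e=D[:,:2]-q[:2];a=e[:,0]*c+e[:,1]*s;b=-e[:,0]*s+e[:,1]*c
        sg=lambda x:1/(1+np.exp(-np.clip(x/.8,-30,30)))
        M=sg(30-np.hypot(a,b))*sg(abs(a)-q[3])*sg(abs(b)-q[3])
        return ((M-D[:,2])**2).mean()
    z=DE(cost,[(511,531),(-65,-44),(np.radians(-55),np.radians(35)),(4.5,8)],seed=1)
    print(n,z.x[:2],np.degrees(z.x[2]),z.x[3],z.fun)
if __name__=="__main__": fit("top");fit("scene")
E
python3 hubfit.py; python3 -c "
from h import *
P,a=pose();print(P,a,r.state()['contact_force'])
print(rows(P,a,(599.6,255.1,54),22.6,7,-1)[0])"
```

```text
top [520.57255905 -54.62072706] -11.190595493095326 6.049236981607692 0.045927020863738836
scene [520.75964367 -55.71241199] -11.526042102544883 5.889302138249819 0.043376219488051974
[599.55085071 252.03037688 181.87660977] 22.496935581992147 [-0.57829601 -0.35262274 -0.43682795]
[-1, 0.0004, 0.0002, 0.0183, -0.0147]
```

{"api": "apply_moves", "payload": {
  "series": [
    [[-1,0.001,0,0.018,0],[-1,0.001,0.001,0.018,0],[-1,0.001,0,0.018,0],[-1,0,0,0.018,0],[-1,0,0,0.018,0],[-1,0,0,0.01,0],[-1,0,0,0,0],[-1,0,0,0,0],[-1,0,0,0,0],[-1,0,0,0,0]]
  ]
}}

```text
t: 10.92
position: [599.7, 257.5, 83.2]
orientation: [0.001, 0.555, 0.832, 0.001]
contact_force: [-0.5, 0.1, -0.0]
opening: 1.003
finger_force: 0.0
```

```bash
python3 -c "
from h import *
P,a=pose();print(P,a,r.state()['contact_force'])
print(rows(P,a,(599.6,255.1,54),22.6,1,-1)[0])"
```

```text
[599.73443264 257.52020112  83.21751718] 22.61341016224967 [-0.52347638  0.1177818  -0.02144086]
[-1, -0.0022, -0.0011, 0.0292, 0.0134]
```

{"api": "apply_moves", "payload": {
  "series": [
    [[-1,-0.001,-0.001,0.01,0],[-1,-0.001,0,0.01,0],[-1,0,0,0.008,0],[-1,0,0,0,0],[1,0,0,0,0],[1,0,0,0,0],[1,0,0,0,0],[1,0,0,0,0],[1,0,0,0,0],[1,0,0,0,0]]
  ]
}}

```text
t: 11.75
position: [598.7, 255.1, 54.0]
orientation: [0.0, 0.555, 0.832, 0.0]
contact_force: [0.3, -0.1, 0.8]
opening: 0.616
finger_force: 0.0
```

{"api": "apply_moves", "payload": {
  "series": [
    [[1,0,0,0,0],[1,0,0,0,0],[1,0,0,-0.005,0],[1,0,0,-0.015,0],[1,0,0,-0.015,0],[1,0,0,-0.015,0],[1,0,0,-0.015,0],[1,0,0,-0.015,0],[1,0,0,-0.02,0],[1,0,0,0,0]]
  ]
}}

```text
t: 12.58
position: [600.6, 256.0, 157.8]
orientation: [0.002, 0.555, 0.832, 0.003]
contact_force: [1.8, 1.2, -2.8]
opening: 0.2
finger_force: 30.0
```

```bash
cat > stem.py <<'E'
from h import *
s=r.state();P,a=pose();print(P,a,s["contact_force"],s["opening"],s["finger_force"])
E
python3 stem.py
python3 - <<'E'
from h import *
P,a=pose();T=np.array([520.7,-55.2,P[2]])
for b in(-11.3,78.7):print(b,[rows(P,a,T,b,10,1)[i] for i in range(10)])
p=r.read_camera("scene");u,v=map(int,px(p,P));print(u,v)
a=p["color"][max(0,v-100):v+100,max(0,u-100):u+100,::-1];cv2.imwrite("pics/g.png",cv2.resize(a,(600,600),interpolation=2))
E
```

```text
[600.59692164 256.00527056 157.75070519] 22.626883795820056 [ 1.81100022  1.20292913 -2.83823642] 0.1997961356096797 29.986475933692418
-11.3 [[1, -0.0257, -0.0193, -0.0, 3.3927], [1, -0.0268, -0.0178, -0.0, 3.3927], [1, -0.0278, -0.0162, -0.0, 3.3927], [1, -0.0287, -0.0145, -0.0, 3.3927], [1, -0.0295, -0.0128, -0.0, 3.3927], [1, -0.0302, -0.011, -0.0, 3.3927], [1, -0.0308, -0.0092, -0.0, 3.3927], [1, -0.0313, -0.0074, -0.0, 3.3927], [1, -0.0317, -0.0055, -0.0, 3.3927], [1, -0.0319, -0.0036, -0.0, 3.3927]]
78.7 [[1, -0.0257, -0.0193, -0.0, -5.6073], [1, -0.0236, -0.0218, -0.0, -5.6073], [1, -0.0214, -0.024, -0.0, -5.6073], [1, -0.019, -0.0259, -0.0, -5.6073], [1, -0.0163, -0.0277, -0.0, -5.6073], [1, -0.0135, -0.0291, -0.0, -5.6073], [1, -0.0106, -0.0303, -0.0, -5.6073], [1, -0.0076, -0.0312, -0.0, -5.6073], [1, -0.0045, -0.0318, -0.0, -5.6073], [1, -0.0014, -0.0321, -0.0, -5.6073]]
411 162
```

View pics/g.png

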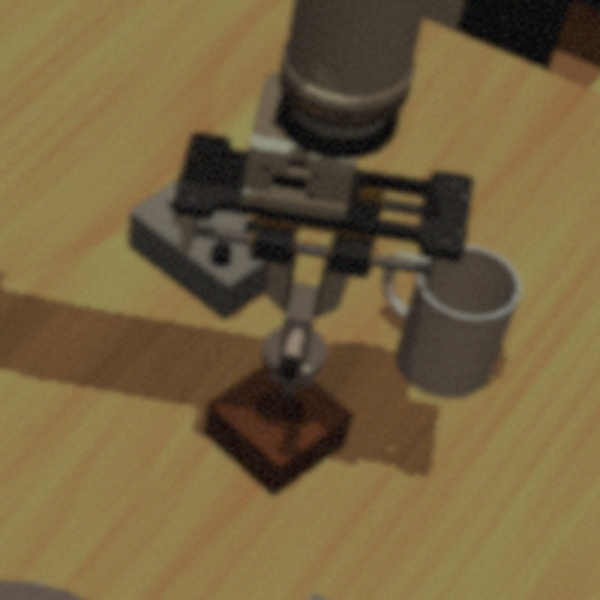

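{"api": "apply_moves", "payload": {
  "series": [
    [[1,-0.0257,-0.0193,0,3.39],[1,-0.0268,-0.0178,0,3.39],[1,-0.0278,-0.0162,0,3.39],[1,-0.0287,-0.0145,0,3.39],[1,-0.0295,-0.0128,0,3.39],[1,-0.0302,-0.011,0,3.39],[1,-0.0308,-0.0092,0,3.39],[1,-0.0313,-0.0074,0,3.39],[1,-0.0317,-0.0055,0,3.39],[1,-0.0319,-0.0036,0,3.39]]
  ]
}}

```text
t: 13.47
position: [517.3, -57.1, 152.4]
orientation: [-0.001, 0.774, 0.633, -0.0]
contact_force: [0.7, 1.4, -1.5]
opening: 0.192
finger_force: 29.9
```

{"api": "apply_moves", "payload": {
  "series": [
    [[1,0,0,0,0],[1,0,0,0,0],[1,0,0,0,0],[1,0,0,0,0],[1,0,0,0,0],[1,0,0,0,0],[1,0,0,0,0],[1,0,0,0,0],[1,0,0,0,0],[1,0,0,0,0]]
  ]
}}

```text
t: 14.3
position: [518.5, -56.2, 153.4]
orientation: [-0.0, 0.773, 0.634, -0.0]
contact_force: [-0.6, 1.4, -2.1]
opening: 0.193
finger_force: 29.9
```

```bash
python3 stem.py
python3 - <<'E'
from h import *
P,a=pose();print(rows(P,a,(520.7,-55.2,P[2]),-11.3,1,1))
o=[]
for n in("top","scene"):
    p=r.read_camera(n);u,v=map(int,px(p,P-[0,0,20]));print(u,v)
    A=p["color"][v-60:v+60,u-60:u+60,::-1];o.append(cv2.resize(A,(400,400),interpolation=2))
    W=cloud(p);x,y,z=W[...,0]-P[0],W[...,1]-P[1],W[...,2]-P[2]
    t=np.radians(a);ty=np.array([np.cos(t),np.sin(t)]);tx=np.array([-ty[1],ty[0]])
    q=np.stack([x*tx[0]+y*tx[1],x*ty[0]+y*ty[1],z],-1)
    for lo,hi in((-48,-20),(-22,-8),(24,40)):
        m=(np.hypot(x,y)<70)&(z>lo)&(z<hi)&(np.hypot(x,y)<(30 if hi<0 else 70)); k=q[m]
        print(n,lo,len(k),np.round(k.mean(0),1),np.round(np.percentile(k,[3,97],axis=0),1).tolist()) if len(k) else 0
cv2.imwrite("pics/s.png",np.hstack(o))
E
```

```text
[518.51831982 -56.16540361 153.3951817 ] -11.24282033124254 [-0.56963248  1.43490241 -2.05962089] 0.19301774203526723 29.87655201461166
[[1, 0.0014, 0.002, -0.0, 0.0572]]
350 241
290 247
scene -48 74 [ -1.7   9.4 -32.1] [[-29.3, 1.0, -47.2], [13.0, 13.6, -20.6]]
scene -22 75 [-15.3   4.4 -16.9] [[-28.8, -4.0, -21.2], [4.5, 10.9, -9.8]]
scene 24 8 [-10.6  21.7  27.7] [[-13.1, 16.0, 24.2], [-5.2, 27.4, 36.7]]
```

View pics/s.png

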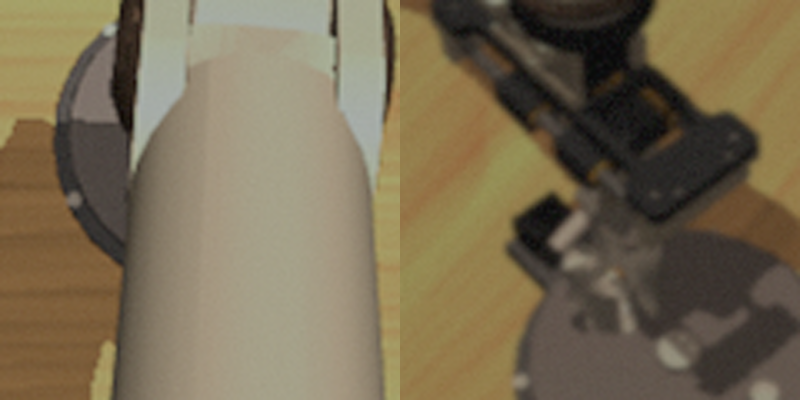

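{"api": "apply_moves", "payload": {
  "series": [
    [[1,0.0014,0.002,0.005,0],[1,0,0,0.01,0],[1,0,0,0.01,0],[1,0,0,0,0],[1,0,0,0,0],[1,0,0,0,0],[1,0,0,0,0],[1,0,0,0,0],[1,0,0,0,0],[1,0,0,0,0]]
  ]
}}

```text
t: 15.23
position: [523.9, -56.5, 130.2]
orientation: [0.002, 0.773, 0.634, 0.002]
contact_force: [-0.6, -0.1, 11.7]
opening: 0.212
finger_force: 30.0
```

```bash
python3 stem.py
python3 - <<'E'
from h import *
from scipy.optimize import least_squares
P,a=pose();t=np.radians(a);ty=np.array([np.cos(t),np.sin(t)]);tx=np.array([-ty[1],ty[0]])
K=[]
for _ in range(4):
    W=cloud(r.read_camera("scene"));W=W[~np.isnan(W[...,0])]-P
    K.append(np.c_[W[:,:2]@tx,W[:,:2]@ty,W[:,2]])
q=np.vstack(K)
for nm,lo,hi,R in(("collar",-13,-7,24),("hub",75-P[2]-35,75-P[2]-5,30)):
    d=np.hypot(q[:,0],q[:,1]);k=q[(q[:,2]>lo)&(q[:,2]<hi)&(abs(d-R)<5)]
    f=least_squares(lambda c:np.hypot(k[:,0]-c[0],k[:,1]-c[1])-R,[0,0],loss="soft_l1");print(nm,len(k),f.x,np.abs(f.fun).mean())
k=q[(q[:,2]>23)&(q[:,2]<40)&(abs(q[:,0])>20)&(abs(q[:,0])<62)&(abs(q[:,1])<12)];print("rod",len(k),k.mean(0) if len(k) else"",np.polyfit(k[:,0],k[:,1],1) if len(k)>3 else "")
E
```

```text
[523.89381744 -56.47448828 130.23873617] -11.308586166528539 [-0.57163408 -0.13960906 11.72585746] 0.21192365044626144 30.00479912152514
collar 4 [2.2883828  9.56146933] 0.8067456663472692
hub 519 [ 2.29648881 -3.87215307] 0.8928533798223858
rod 0
```

Run:
```python
from h import *
P,a=pose();p=r.read_camera("scene");u,v=map(int,px(p,P-[0,0,20]))
cv2.imwrite("pics/s2.png",cv2.resize(p["color"][v-45:v+45,u-55:u+55,::-1],(770,630),interpolation=2))
W=cloud(p)
for z in range(60,150,6):print(z,[round(float(c),1) for c in px(p,(520.7,-55.2,z))],(u,v))
for d in r.regions_of(p,"stem_grip")[:1]:
    k=W[d["pixels"]];k=k[~np.isnan(k[:,0])];print(d["confidence"],len(k),np.percentile(k,[2,50,98],axis=0))
```

```text
60 [293.7, 267.4] (293, 255)
66 [293.5, 265.9] (293, 255)
72 [293.4, 264.4] (293, 255)
78 [293.2, 262.8] (293, 255)
84 [293.1, 261.2] (293, 255)
90 [292.9, 259.6] (293, 255)
96 [292.8, 258.0] (293, 255)
102 [292.6, 256.4] (293, 255)
108 [292.5, 254.8] (293, 255)
114 [292.3, 253.2] (293, 255)
120 [292.2, 251.5] (293, 255)
126 [292.0, 249.8] (293, 255)
132 [291.8, 248.1] (293, 255)
138 [291.7, 246.4] (293, 255)
144 [291.5, 244.7] (293, 255)
0.65 215 [[ 475.13230893 -100.25466773   26.15409106]
 [ 520.97754937  -73.25648427  107.62506055]
 [ 546.84090115  -43.08308713  145.2303868 ]]
```

View pics/s2.png

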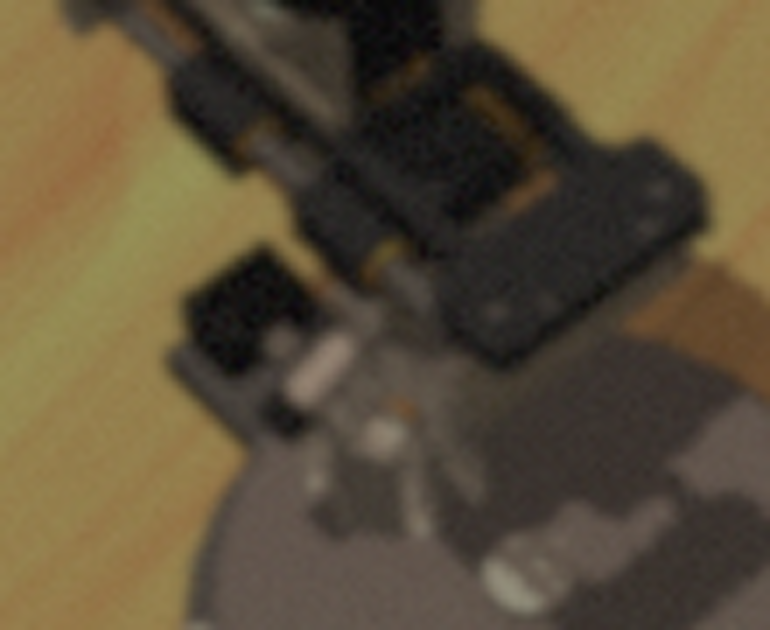

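Run:
```python
from h import *
P,a=pose();p=r.read_camera("scene");W=cloud(p)
for z in(95,105,115,125,135,145,155,161):print(z,np.round(px(p,(509.3,-112.1,z)),1),np.round(px(p,(514.4,-88,z)),1))
for c,w in(((320,365),"rod"),((290,408),"tip"),((385,435),"bright"),((345,340),"r2")):
    u=round(293-55+c[0]/7);v=round(255-45+c[1]/7)
    print(w,u,v,np.round(np.nanmedian(W[v-1:v+2,u-1:u+2].reshape(-1,3),0)),np.round(W[v,u]))
```

```text
95 [270.3 275. ] [280.  267.9]
105 [269.8 272.4] [279.7 265.2]
115 [269.4 269.7] [279.3 262.6]
125 [268.9 267. ] [278.9 259.8]
135 [268.5 264.2] [278.6 257. ]
145 [268.  261.4] [278.2 254.2]
155 [267.5 258.6] [277.8 251.3]
161 [267.2 256.9] [277.5 249.6]
rod 284 262 [520. -80. 112.] [519. -79. 110.]
tip 279 268 [518. -94. 106.] [518. -94. 106.]
bright 293 272 [533. -71.  75.] [533. -71.  75.]
r2 287 259 [522. -74. 117.] [523. -74. 118.]
```

{"api": "apply_moves", "payload": {
  "series": [
    [[1,0,0,-0.01,0],[1,0,0,-0.02,0],[1,0,0,-0.02,0],[1,0,0,-0.01,0],[1,0,0,0,0],[1,0,0,0,0],[1,0,0,0,0],[1,0,0,0,0],[1,0,0,0,0],[1,0,0,0,0]]
  ]
}}

```text
t: 16.42
position: [520.5, -55.5, 187.8]
orientation: [-0.001, 0.773, 0.634, -0.001]
contact_force: [0.5, 0.4, -2.9]
opening: 0.207
finger_force: 29.9
```

```bash
python3 stem.py
cat > sv.py <<'E'
from h import *
import sys
P,a=pose();t=np.radians(a);ty=np.array([np.cos(t),np.sin(t)]);tx=np.array([-ty[1],ty[0]])
p=r.read_camera("scene");W=cloud(p)-P;u,v=map(int,px(p,P))
q=np.stack([W[...,:2]@tx,W[...,:2]@ty,W[...,2]],-1)
m=(abs(q[...,1])<26)&(abs(q[...,0])<64)&(q[...,2]<45)&(q[...,2]>-75)
np.set_printoptions(suppress=True)
k=q[m];o=np.argsort(k[:,0]);print(len(k));print(np.round(k[o][::3]).astype(int).tolist())
cv2.imwrite("pics/"+sys.argv[1],cv2.resize(p["color"][v-40:v+50,u-55:u+55,::-1],(770,630),interpolation=2))
E
python3 sv.py s3.png
```

```text
[520.48083311 -55.4795856  187.81745249] -11.265387655973536 [ 0.52796148  0.39407861 -2.9357442 ] 0.2071850926426578 29.904049788310658
305
[[-48, -1, -25], [-46, -4, -27], [-45, 2, -25], [-44, -2, -26], [-44, 0, -25], [-43, 5, -27], [-42, -1, -24], [-41, 3, -27], [-41, -3, -24], [-40, 5, -26], [-39, -5, -24], [-39, 6, -30], [-38, 0, -21], [-38, 5, -22], [-37, 6, -28], [-36, -3, -23], [-35, 1, -26], [-35, 1, -23], [-33, 0, -22], [-33, 5, -20], [-32, 1, -21], [-32, -2, -19], [-30, -4, -19], [-30, 5, -20], [-30, 1, -25], [-28, -1, -22], [-27, 4, -27], [-27, 4, -18], [-26, -3, -19], [-25, 4, -22], [-24, 0, -21], [-23, -3, -18], [-23, 5, -20], [-22, -1, -14], [-21, 3, -16], [-20, 5, -16], [-20, 2, -13], [-19, -2, -15], [-18, -7, -17], [-17, 4, -17], [-16, -3, -15], [-15, 5, -18], [-14, -2, -12], [-14, 8, -2], [-14, 3, -17], [-14, 3, -14], [-13, 3, -12], [-13, 5, -16], [-13, 19, 14], [-12, 15, 7], [-12, 8, -7], [-12, 19, 17], [-12, 14, 24], [-12, 12, 14], [-12, 22, 27], [-12, 8, -4], [-12, 24, 13], [-12, 25, 26], [-12, 2, -1], [-12, -20, 8], [-12, 22, 29], [-12, -5, -12], [-11, -12, 7], [-11, 17, 5], [-11, 4, -2], [-11, 3, -13], [-11, 25, 13], [-11, 10, -3], [-11, -2, 1], [-11, -8, 1], [-11, 9, -8], [-10, 8, -3], [-9, -12, 1], [-9, 5, -4], [-8, 8, -12], [-7, 7, -16], [-6, 1, 2], [-3, 7, -24], [0, 7, -19], [1, 9, -22], [2, 10, -22], [4, 8, -19], [4, 7, -32], [5, -8, -51], [5, 9, -30], [6, 9, -17], [6, 7, -36], [6, 3, -47], [7, 9, -48], [7, -1, -50], [8, 4, -51], [9, 12, -47], [9, 7, -36], [9, 6, -48], [10, 11, -54], [11, 11, -44], [11, 8, -26], [11, 13, -42], [12, 9, -43], [13, 8, -41], [13, 8, -36], [15, 8, -37]]
```

View pics/s3.png

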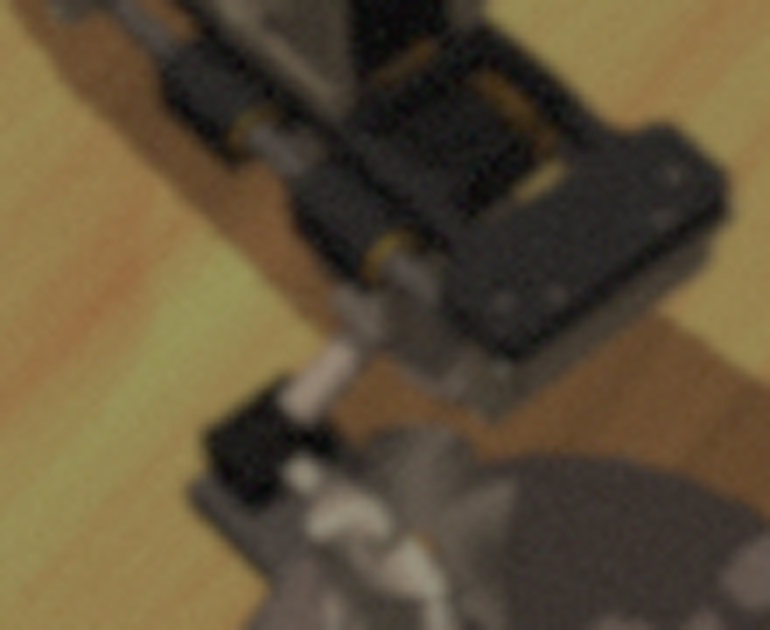

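Run:
```python
from h import *
P,a=pose()
A=rows(P,a,(599.6,255.1,205),-67,12,1)
for q in A:print(q)
```

```text
[1, 0.0267, 0.0014, -0.0014, 4.6445]
[1, 0.0267, -0.0008, -0.0014, 4.6445]
[1, 0.0265, -0.0029, -0.0014, 4.6445]
[1, 0.0262, -0.0051, -0.0014, 4.6445]
[1, 0.0257, -0.0072, -0.0014, 4.6445]
[1, 0.0251, -0.0092, -0.0014, 4.6445]
[1, 0.0242, -0.0112, -0.0014, 4.6445]
[1, 0.0232, -0.0132, -0.0014, 4.6445]
[1, 0.0221, -0.015, -0.0014, 4.6445]
[1, 0.0208, -0.0167, -0.0014, 4.6445]
[1, 0.0194, -0.0184, -0.0014, 4.6445]
[1, 0.0178, -0.0199, -0.0014, 4.6445]
```

{"api": "apply_moves", "payload": {
  "series": [
    [[1,0.0267,0.0014,-0.0014,4.64],[1,0.0267,-0.0008,-0.0014,4.64],[1,0.0265,-0.003,-0.0014,4.64],[1,0.0262,-0.005,-0.0014,4.64],[1,0.0257,-0.0072,-0.0014,4.64],[1,0.025,-0.0092,-0.0014,4.64],[1,0.0242,-0.0112,-0.0014,4.64],[1,0.0232,-0.0132,-0.0014,4.64],[1,0.022,-0.015,-0.0014,4.64],[1,0.0208,-0.0167,-0.0014,4.64]]
  ]
}}

```text
t: 17.3
position: [586.5, 204.4, 202.3]
orientation: [0.0, 0.961, 0.277, -0.0]
contact_force: [0.1, -0.0, -3.1]
opening: 0.21
finger_force: 29.9
```

{"api": "apply_moves", "payload": {
  "series": [
    [[1,0.0194,-0.0184,-0.0014,4.64],[1,0.0178,-0.02,-0.0014,4.64],[1,0,0,0,0],[1,0,0,0,0],[1,0,0,0,0],[1,0,0,0,0],[1,0,0,0,0],[1,0,0,0,0],[1,0,0,0,0],[1,0,0,0,0]]
  ]
}}

```text
t: 18.13
position: [599.7, 254.4, 205.7]
orientation: [-0.0, 0.98, 0.199, 0.0]
contact_force: [-0.2, -0.0, -2.9]
opening: 0.209
finger_force: 29.9
```

```bash
cat > sfit.py <<'E'
from h import *
from scipy.optimize import differential_evolution as DE
np.set_printoptions(suppress=True)
def box(q,h):
    d=abs(q)-h;return np.linalg.norm(np.maximum(d,0),axis=1)+np.minimum(d.max(1),0)
def cyl(r_,h_,R,H):
    return box(np.c_[r_,h_],np.array([R,H]))
def sdf(q): # stem frame, grip centre origin
    return np.min([box(q,np.array([18,10,25.])),cyl(np.hypot(q[:,0],q[:,1]),q[:,2]+29,24,4),
      cyl(np.hypot(q[:,1],q[:,2]-12),q[:,0]-38,6,20),
      box(q-[0,0,-48],np.array([16,4.5,15])),box(q-[0,0,-48],np.array([4.5,16,15]))],axis=0)
def run(sgn=-1,k=3,ztop=0):
    P,a=pose();t=np.radians(a);ty=np.array([np.cos(t),np.sin(t)]);tx=np.array([-ty[1],ty[0]]);Q=[]
    for n in["scene"]*k:
        W=cloud(r.read_camera(n))-P;m=(np.linalg.norm(W,axis=-1)<130)&(W[...,2]<ztop)&(W[...,2]>-(P[2]-52));W=W[m]
        q=np.c_[W[:,:2]@tx,W[:,:2]@ty,W[:,2]];Q.append(q[(abs(q[:,1])<28)&(abs(q[:,0])<80)])
    Q=np.vstack(Q)
    def tr(p):
        c,s=np.cos(p[2]),np.sin(p[2]);ex=np.array([sgn*c,0,-s]);ez=np.array([sgn*s,0,c])
        e=Q-[p[0],p[3],p[1]];return np.c_[e@ex,e[:,1]*sgn,e@ez]
    f=DE(lambda p:np.minimum(abs(sdf(tr(p))),6).mean(),[(-25,25),(-45,25),(-.8,.8),(-3,3)],seed=0)
    print("n",len(Q),"G x,z,tilt deg(rod down +),y",f.x[0],f.x[1],np.degrees(f.x[2]),f.x[3],"cost",f.fun)
    print("G world",P[:2]+f.x[0]*tx+f.x[3]*ty,P[2]+f.x[1])
    return Q,f
if __name__=="__main__":
    Q,f=run();print(pose(),r.state()["finger_force"],r.state()["opening"])
    o=np.argsort(Q[:,2]);print(np.round(Q[o][::25]).astype(int).tolist())
    P,a=pose();p=r.read_camera("scene");u,v=map(int,px(p,P-[0,0,20]));cv2.imwrite("pics/s4.png",cv2.resize(p["color"][v-45:v+45,u-45:u+45,::-1],(600,600),interpolation=2))
E
python3 sfit.py
```

```text
n 1469 G x,z,tilt deg(rod down +),y 13.380686845702485 -16.881600238407728 27.09965723810847 -0.5035227968849557 cost 1.0751452071575145
G world [611.78913067 260.13694004] 188.7829877587929
(array([599.56722837, 254.87248496, 205.59021441]), np.float64(-66.95811317697007)) 29.90444639683119 0.21300931204908571
[[31, -1, -80], [41, 14, -71], [49, 2, -66], [37, 15, -64], [43, 13, -62], [32, 13, -60], [53, -4, -58], [38, 16, -57], [47, 4, -55], [47, 2, -53], [19, 20, -51], [16, 20, -48], [9, 11, -47], [13, 14, -46], [23, 22, -44], [22, 20, -43], [21, 10, -42], [27, 24, -41], [24, 8, -40], [5, 7, -40], [30, 23, -39], [26, 10, -38], [20, 9, -37], [33, 13, -36], [39, 18, -36], [28, 9, -35], [17, 9, -34], [23, 9, -34], [13, 12, -33], [36, 12, -33], [25, 7, -32], [47, -4, -31], [38, 11, -31], [-39, 6, -30], [42, 8, -30], [47, -1, -29], [43, 3, -29], [42, -5, -28], [39, 8, -27], [1, 9, -27], [26, 9, -27], [46, -1, -26], [22, 8, -26], [-45, -2, -25], [-34, 2, -24], [36, 9, -24], [-21, 6, -23], [9, 9, -22], [28, 10, -22], [-28, 4, -21], [13, 7, -20], [15, 10, -19], [32, 10, -19], [11, 10, -18], [-15, 5, -17], [31, 12, -16], [-3, 7, -15], [31, 12, -14], [22, 9, -12]]
```

View pics/s4.png

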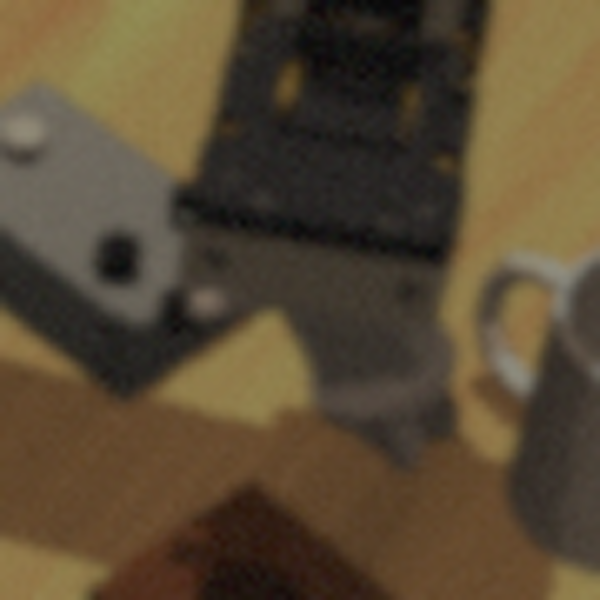

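{"api": "apply_moves", "payload": {
  "series": [
    [[1,-0.013,0,0,0],[1,-0.013,0,0,0],[1,-0.0123,0.0005,0.01,0],[1,0,0,0.02,0],[1,0,0,0.02,0],[1,0,0,0.015,0],[1,0,0,0.01,0],[1,0,0,0,0],[1,0,0,0,0],[1,0,0,0,0]]
  ]
}}

```text
t: 19.17
position: [565.4, 239.9, 131.5]
orientation: [-0.0, 0.98, 0.2, 0.001]
contact_force: [-0.6, 0.0, -2.6]
opening: 0.208
finger_force: 29.9
```

```bash
python3 stem.py; python3 -c "
from sfit import *
run(ztop=0)"
```

```text
[565.41714274 239.90186758 131.52294367] -66.94833373825394 [-0.58040446  0.0116429  -2.64601416] 0.20824962803643046 29.90459849650506
n 1023 G x,z,tilt deg(rod down +),y 12.929817638745206 -16.578314277752114 28.021174961893017 -0.5364278723711878 cost 1.0607145404291143
G world [577.10449784 245.45827557] 114.94462939328882
```

{"api": "apply_moves", "payload": {
  "series": [
    [[1,-0.0007,0,0.008,0],[1,0,0,0.008,0],[1,0,0,0.005,0],[1,0,0,0.003,0],[1,0,0,0,0],[1,0,0,0,0],[1,0,0,0,0],[1,0,0,0,0],[1,0,0,0,0],[1,0,0,0,0]]
  ]
}}

```text
t: 20.15
position: [564.0, 239.3, 106.7]
orientation: [-0.0, 0.98, 0.2, 0.0]
contact_force: [0.2, 0.2, -2.6]
opening: 0.207
finger_force: 29.9
```

```bash
python3 stem.py; python3 -c "
from sfit import *
run(ztop=0)"
```

```text
[563.96432598 239.34542673 106.73663788] -66.9445991771748 [ 0.21912759  0.19866703 -2.57978232] 0.20747547962631296 29.904496038216166
n 737 G x,z,tilt deg(rod down +),y 12.758343482156095 -17.1758080678883 28.124894090406826 -0.42563811180598804 cost 1.084832977185962
G world [575.53692856 244.733503  ] 89.56082981192678
```

{"api": "apply_moves", "payload": {
  "series": [
    [[1,0.004,0,0,0],[1,0.004,0,0,0],[1,0.004,0,0,0],[1,0.004,0,0,0],[1,0.004,0,0,0],[1,0.004,0,0,0],[1,0,0,0,0],[1,0,0,0,0],[1,0,0,0,0],[1,0,0,0,0]]
  ]
}}

```text
t: 21.13
position: [584.6, 247.6, 110.7]
orientation: [0.0, 0.98, 0.2, -0.002]
contact_force: [-15.8, -6.9, 29.6]
opening: 0.215
finger_force: 30.3
```

```bash
python3 stem.py; python3 -c "
from sfit import *
run(ztop=0)"
```

```text
[584.6235418  247.61017214 110.67018033] -66.97390180595393 [-15.79375943  -6.89999237  29.58709162] 0.2147407687735687 30.276723504066467
n 733 G x,z,tilt deg(rod down +),y 5.51235127590658 -16.54337393700551 16.670975098643382 -0.43904995165982685 cost 1.236251230739739
G world [589.52497175 250.17039985] 94.12680639697555
```

{"api": "apply_moves", "payload": {
  "series": [
    [[1,-0.003,0,0,0],[1,-0.003,0,0,0],[1,0,0,0.004,0],[1,0,0,0.003,0],[1,0,0,0,0],[1,0,0,0,0],[1,0,0,0,0],[1,0,0,0,0],[1,0,0,0,0],[1,0,0,0,0]]
  ]
}}

```text
t: 22.12
position: [579.4, 245.7, 103.8]
orientation: [-0.0, 0.98, 0.2, -0.001]
contact_force: [-16.4, -5.9, 30.4]
opening: 0.212
finger_force: 30.2
```

```bash
python3 stem.py; python3 -c "
from sfit import *
run(ztop=0)"
```

```text
[579.35524448 245.65354659 103.84689069] -66.96442282400136 [-16.44120278  -5.94451389  30.44678774] 0.21221770836037035 30.202056169509888
n 621 G x,z,tilt deg(rod down +),y 4.658898928110293 -13.715298964766378 23.586492638920255 0.1220080368074313 cost 1.1940644545276589
G world [583.69039445 247.36430663] 90.13159172461866
```

{"api": "apply_moves", "payload": {
  "series": [
    [[1,0,0,-0.006,0],[1,-0.003,0,0,0],[1,-0.0025,0,0,0],[1,0,0,0,0],[1,0,0,0.004,0],[1,0,0,0.004,0],[1,0,0,0,0],[1,0,0,0,0],[1,0,0,0,0],[1,0,0,0,0]]
  ]
}}

```text
t: 23.1
position: [575.9, 244.3, 97.6]
orientation: [-0.0, 0.98, 0.2, 0.0]
contact_force: [3.8, 0.7, -2.8]
opening: 0.218
finger_force: 29.9
```

```bash
python3 stem.py; python3 -c "
from sfit import *
run(ztop=0)"
```

```text
[575.91163866 244.32989815  97.58601618] -66.95035030459194 [ 3.82977129  0.69247969 -2.81396369] 0.21759571433940428 29.893424212932587
n 580 G x,z,tilt deg(rod down +),y 5.370532209022692 -13.454953598253102 23.427275391014092 0.15614429815333816 cost 1.144764857773492
G world [580.91455433 246.28893669] 84.13106258233414
```

{"api": "apply_moves", "payload": {
  "series": [
    [[1,0.003,0,0,0],[1,0.003,0,0,0],[1,0.003,0,0,0],[1,0.003,0,0,0],[1,0.003,0,0,0],[1,0.003,0,0,0],[1,0.002,0,0,0],[1,0,0,0,0],[1,0,0,0,0],[1,0,0,0,0]]
  ]
}}

```text
t: 24.08
position: [593.0, 252.0, 96.9]
orientation: [0.0, 0.98, 0.2, -0.001]
contact_force: [-4.3, -0.2, -3.1]
opening: 0.215
finger_force: 30.0
```

```bash
python3 stem.py; python3 -c "
from sfit import *
run(ztop=0)"
```

```text
[592.95758767 251.96754709  96.94933877] -66.93871507737182 [-4.25372251 -0.15532963 -3.05314188] 0.21502788841331727 30.004321038722992
n 690 G x,z,tilt deg(rod down +),y -1.6255201112342803 -14.258520801929727 10.893868003508299 0.6461197546018842 cost 1.1880669278567488
G world [591.71506386 250.73631968] 82.69081796382858
```

{"api": "apply_moves", "payload": {
  "series": [
    [[1,0.003,0,0,0],[1,0.003,0,0,0],[1,0.002,0,0.002,0],[1,0.001,0,0.002,0],[1,0,0,0.002,0],[1,0,0,0,0],[1,0,0,0,0],[1,0,0,0,0],[1,0,0,0,0],[1,0,0,0,0]]
  ]
}}

```text
t: 25.07
position: [602.3, 255.4, 91.4]
orientation: [0.0, 0.98, 0.2, 0.0]
contact_force: [-1.3, 0.1, -4.3]
opening: 0.212
finger_force: 30.0
```

```bash
python3 stem.py; python3 -c "
from sfit import *
run(ztop=0)"
```

```text
[602.28379417 255.36290296  91.42808296] -66.95861792499663 [-1.32041672  0.07574745 -4.25802436] 0.21217824437083177 29.986713230609894
n 475 G x,z,tilt deg(rod down +),y -6.672058022351051 -13.325154107528613 5.070647295233404 0.5296813868397379 cost 1.1003708409496844
G world [596.35133198 252.26406237] 78.10292885699334
```

{"api": "apply_moves", "payload": {
  "series": [
    [[-1,0,0,0,0],[-1,0,0,0,0],[-1,0,0,0,0],[-1,0,0,0,0],[-1,0,0,0,0],[-1,0,0,0,0],[-1,0,0,-0.01,0],[-1,0,0,-0.01,0],[-1,0,0,-0.01,0],[-1,0,0,0,0]]
  ]
}}

```text
t: 26.05
position: [604.2, 256.3, 125.1]
orientation: [-0.001, 0.98, 0.2, 0.003]
contact_force: [0.5, 0.6, 0.3]
opening: 0.89
finger_force: 0.0
```

```bash
python3 stem.py
cat > yfit.py <<'E'
from sfit import *
def yfit(c=(599.7,255),z0=73,n=("scene","top")):
    for nm in n:
        W=cloud(r.read_camera(nm));x,y=W[...,0]-c[0],W[...,1]-c[1]
        P=pose()[0]
        Q=W[(np.hypot(x,y)<65)&(W[...,2]>z0-22)&(W[...,2]<z0+27)&(W[...,2]<P[2]-4)]-[*c,0]
        def cost(p):
            e=Q-p[:3];cc,s=np.cos(p[3]),np.sin(p[3])
            return np.minimum(abs(sdf(np.c_[e[:,0]*cc+e[:,1]*s,-e[:,0]*s+e[:,1]*cc,e[:,2]])),5).mean()
        f=DE(cost,[(-8,8),(-8,8),(z0-6,z0+10),(-np.pi,np.pi)],seed=0,popsize=25)
        print(nm,len(Q),"stem xy",f.x[:2]+c,"z",f.x[2],"yaw",np.degrees(f.x[3]),f.fun)
if __name__=="__main__": yfit()
E
python3 yfit.py
```

```text
[604.17101847 256.30072554 125.05801025] -66.95532206075319 [0.54024782 0.60842163 0.27678902] 0.8896208746217323 0.0
scene 279 stem xy [599.7575236  254.08826547] z 74.16740851274758 yaw -155.75265144407965 1.199908694632715
top 260 stem xy [601.06765251 254.1071811 ] z 73.50193444606315 yaw -156.57886731618422 1.101962355789811
```

{"api": "apply_moves", "payload": {
  "series": [
    [[-1,-0.0045,0.0004,0,-0.7],[-1,0,0,0.01,0],[-1,0,0,0.012,0],[-1,0,0,0.012,0],[-1,0,0,0.012,0],[-1,0,0,0.012,0],[-1,0,0,0,0],[-1,0,0,0,0],[-1,0,0,0,0],[-1,0,0,0,0]]
  ]
}}

```text
t: 26.98
position: [598.8, 253.6, 64.2]
orientation: [-0.0, 0.979, 0.206, 0.001]
contact_force: [0.5, 0.2, 0.5]
opening: 0.997
finger_force: 0.0
```

```bash
python3 stem.py; python3 -c "
from h import *
P,a=pose();print(rows(P,a,(600.2,254.2,54),-66.3,1,1),r.state()['qpos'])"
```

```text
[598.77239155 253.58933641  64.17497275] -66.25494325346631 [0.52726005 0.22137797 0.50921204] 0.9969999398133789 0.0
[[1, 0.0016, 0.0, 0.0102, 0.0451]] [-0.55302515  0.65318844  0.15437182  1.67873407 -0.12833851  0.81820537
 -1.49858337]
```

Now close fully before lifting, with two calls.

{"api": "apply_moves", "payload": {
  "series": [
    [[-1,0.0014,0,0.005,0],[-1,0,0,0.005,0],[-1,0,0,0,0],[1,0,0,0,0],[1,0,0,0,0],[1,0,0,0,0],[1,0,0,0,0],[1,0,0,0,0],[1,0,0,0,0],[1,0,0,0,0]]
  ]
}}

```text
t: 27.82
position: [599.4, 254.0, 53.6]
orientation: [-0.0, 0.979, 0.206, 0.0]
contact_force: [-0.2, 0.2, 0.3]
opening: 0.541
finger_force: 0.0
```

{"api": "apply_moves", "payload": {
  "series": [
    [[1,0,0,0,0],[1,0,0,0,0],[1,0,0,0,0],[1,0,0,0,0],[1,0,0,0,0],[1,0,0,0,0],[1,0,0,0,0],[1,0,0,0,0],[1,0,0,0,0],[1,0,0,0,0]]
  ]
}}

```text
t: 28.65
position: [599.3, 254.0, 53.5]
orientation: [-0.0, 0.979, 0.206, -0.0]
contact_force: [-0.1, 0.7, 0.1]
opening: 0.219
finger_force: 30.0
```

```bash
python3 stem.py
python3 - <<'E'
from h import *
P,a=pose()
for q in rows(P+[0,0,95],a,(520.7,-55.2,P[2]+95),-11.3,12,1):print(q)
E
python3 hubfit.py
```

```text
[599.27975762 254.02654635  53.51558748] -66.24456977820046 [-0.13548056  0.70034563  0.06113347] 0.2193560444573725 29.982755184173584
[1, -0.0164, 0.0209, -0.0, -4.5787]
[1, -0.018, 0.0196, -0.0, -4.5787]
[1, -0.0195, 0.0181, -0.0, -4.5787]
[1, -0.0209, 0.0165, -0.0, -4.5787]
[1, -0.0221, 0.0147, -0.0, -4.5787]
[1, -0.0232, 0.0129, -0.0, -4.5787]
[1, -0.0242, 0.011, -0.0, -4.5787]
[1, -0.025, 0.0091, -0.0, -4.5787]
[1, -0.0256, 0.007, -0.0, -4.5787]
[1, -0.0261, 0.005, -0.0, -4.5787]
[1, -0.0264, 0.0029, -0.0, -4.5787]
[1, -0.0266, 0.0008, -0.0, -4.5787]
top [520.5921773  -54.42699193] -10.993238205187057 6.035171723310143 0.04275268526024403
scene [520.67112156 -55.75417839] -11.243495361215551 5.846646167015159 0.04351616197147393
```

{"api": "apply_moves", "payload": {
  "series": [
    [[1,0,0,-0.005,0],[1,0,0,-0.01,0],[1,0,0,-0.015,0],[1,0,0,-0.02,0],[1,0,0,-0.02,0],[1,0,0,-0.02,0],[1,0,0,-0.005,0],[1,0,0,0,0],[1,-0.0164,0.0209,0,-4.58],[1,-0.018,0.0196,0,-4.58]]
  ]
}}

```text
t: 29.78
position: [584.8, 204.1, 147.1]
orientation: [-0.0, 0.958, 0.287, -0.001]
contact_force: [-0.2, -1.1, -3.2]
opening: 0.214
finger_force: 30.0
```

{"api": "apply_moves", "payload": {
  "series": [
    [[1,-0.0195,0.0181,0,-4.58],[1,-0.0209,0.0165,0,-4.58],[1,-0.0221,0.0147,0,-4.58],[1,-0.0232,0.0129,0,-4.58],[1,-0.0242,0.011,0,-4.58],[1,-0.025,0.009,0,-4.58],[1,-0.0256,0.007,0,-4.58],[1,-0.0261,0.005,0,-4.58],[1,-0.0264,0.003,0,-4.58],[1,-0.0266,0.001,0,-4.58]]
  ]
}}

```text
t: 30.62
position: [519.4, -56.4, 147.2]
orientation: [-0.001, 0.772, 0.636, -0.001]
contact_force: [-0.3, -0.0, -1.9]
opening: 0.218
finger_force: 30.0
```

{"api": "apply_moves", "payload": {
  "series": [
    [[1,0,0,0,0],[1,0,0,0,0],[1,0,0,0,0],[1,0,0,0,0],[1,0,0,0,0],[1,0,0,0,0],[1,0,0,0,0],[1,0,0,0,0],[1,0,0,0,0],[1,0,0,0,0]]
  ]
}}

```text
t: 31.45
position: [521.1, -55.1, 148.5]
orientation: [0.0, 0.773, 0.634, 0.0]
contact_force: [-0.1, -0.1, -2.5]
opening: 0.219
finger_force: 30.0
```

```bash
python3 stem.py
python3 - <<'E'
from sfit import *
run(ztop=0,k=4); run(ztop=35,k=2)
P,a=pose();print(rows(P,a,(520.7,-55.2,P[2]),-11.2,1,1))
E
```

```text
[521.12263731 -55.12892742 148.54267339] -11.279495511132634 [-0.05975873 -0.11373344 -2.52141545] 0.21938489056994548 29.982174038887024
n 2500 G x,z,tilt deg(rod down +),y 8.219920951611087 -45.0 -36.465758270400116 3.0 cost 3.556978628322556
G world [525.67246854 -47.65456214] 103.54267339237097
n 1493 G x,z,tilt deg(rod down +),y 11.316273263044009 -45.0 -41.5520750567617 3.0 cost 3.931034331413934
G world [526.22300545 -44.80076637] 103.50815280893565
[[1, 0.0, -0.0004, -0.0, -0.0936]]
```

```bash
sed -i 's/ztop=0):/ztop=0,zb=52):/;s/P\[2\]-52/P[2]-zb/' sfit.py
python3 - <<'E'
from sfit import *
run(ztop=-3,k=4,zb=84)
E
```

```text
n 576 G x,z,tilt deg(rod down +),y 1.0324520007801725 19.569592632564735 -0.2245716024526604 -0.6235411396636589 cost 0.8217368675575363
G world [520.66230566 -54.17027469] 168.09872384248766
```

{"api": "apply_moves", "payload": {
  "series": [
    [[1,-0.0011,0,0.008,0],[1,0,0,0.01,0],[1,0,0,0.008,0],[1,0,0,0.004,0],[1,0,0,0.003,0],[1,0,0,0.003,0],[1,0,0,0.002,0],[1,0,0,0,0],[1,0,0,0,0],[1,0,0,0,0]]
  ]
}}

```text
t: 32.78
position: [521.1, -56.3, 110.8]
orientation: [0.0, 0.773, 0.634, 0.0]
contact_force: [-0.4, 0.7, -2.9]
opening: 0.215
finger_force: 30.0
```

```bash
python3 stem.py
```

```text
[521.1320188  -56.34940573 110.7863774 ] -11.291479909767627 [-0.4308484   0.69724925 -2.90216726] 0.2153605135784991 29.982104301452637
```

{"api": "apply_moves", "payload": {
  "series": [
    [[1,0,0,0.003,0],[1,0,0,0.003,0],[1,0,0,0.003,0],[1,0,0,0.003,0],[1,0,0,0.002,0],[1,0,0,0.002,0],[1,0,0,0.002,0],[1,0,0,0,0],[1,0,0,0,0],[1,0,0,0,0]]
  ]
}}

```text
t: 33.62
position: [520.7, -56.3, 92.7]
orientation: [-0.0, 0.773, 0.634, -0.0]
contact_force: [-3.1, 0.5, 3.4]
opening: 0.218
finger_force: 30.0
```

```bash
python3 stem.py
```

```text
[520.70557656 -56.30847999  92.72950247] -11.28838791938301 [-3.11363408  0.47716697  3.35919881] 0.21824599388940139 29.98347759246826
```

{"api": "apply_moves", "payload": {
  "series": [
    [[1,0,0,0.001,0],[1,0,0,0.001,0],[1,0,0,0.001,0],[1,0,0,0.001,0],[1,0,0,0.001,0],[1,0,0,0,0],[1,0,0,0,0],[1,0,0,0,0],[1,0,0,0,0],[1,0,0,0,0]]
  ]
}}

```text
t: 34.45
position: [520.7, -56.3, 88.4]
orientation: [-0.0, 0.773, 0.634, -0.0]
contact_force: [-6.3, -0.5, 13.1]
opening: 0.218
finger_force: 30.0
```

```bash
python3 stem.py
```

```text
[520.72970779 -56.29589495  88.36540262] -11.290213356873737 [-6.27299414 -0.51042161 13.06965316] 0.21808136522579627 29.98598277568817
```

{"api": "apply_moves", "payload": {
  "series": [
    [[1,0,0,0.001,0],[1,0,0,0.001,0],[1,0,0,0,0],[1,0,0,0,0],[1,0,0,0,0],[1,0,0,0,0],[1,0,0,0,0],[1,0,0,0,0],[1,0,0,0,0],[1,0,0,0,0]]
  ]
}}

```text
t: 35.28
position: [520.8, -56.3, 88.3]
orientation: [-0.0, 0.773, 0.634, 0.0]
contact_force: [-12.4, 0.7, 30.7]
opening: 0.218
finger_force: 30.0
```

```bash
python3 stem.py; python3 -c "
from sfit import *
run(ztop=-1,k=4,zb=80)"; python3 hubfit.py
```

```text
[520.76725348 -56.28612327  88.27775102] -11.298458890183513 [-12.38915814   0.69993955  30.70287015] 0.2179694242948608 29.99256134033203
n 296 G x,z,tilt deg(rod down +),y 0.11401769044636698 19.48721164420475 0.22617589247199343 -0.6270423010370608 cost 0.9277925573525239
G world [520.17470162 -56.05146527] 107.76496266884486
top [516.24376238 -56.39995848] -45.892374959546764 4.5 0.532648978463007
scene [523.81466836 -48.69742001] -33.5723916465709 4.5 0.3917571828894302
```

{"api": "apply_moves", "payload": {
  "series": [
    [[1,0,-0.0003,-0.0005,0],[1,0,0,0,0],[1,0,0,0,0],[1,0,0,0,0],[1,0,0,0,0],[1,0,0,0,0],[1,0,0,0,0],[1,0,0,0,0],[1,0,0,0,0],[1,0,0,0,0]]
  ]
}}

```text
t: 36.62
position: [520.7, -56.3, 88.3]
orientation: [0.0, 0.773, 0.634, 0.0]
contact_force: [-10.1, 0.7, 26.2]
opening: 0.219
finger_force: 30.0
```

```bash
python3 stem.py; python3 -c "
from h import *
print(r.hand_in())"
```

```text
[520.72592711 -56.25277097  88.2915293 ] -11.295951242529675 [-10.06686437   0.73110725  26.18938577] 0.21864812171052223 29.991413354873657
the job is handed in; nothing more can be done
None
```

I handed the job in at about 37 s; no verdict came back. My readings put the turntable in its detent and the stem pressed flush home at about 26 N, held with 30 N. I lifted too early on the first grasp, so I set the stem back in its block and regripped it.

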